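# Close the open card-file drawer and point out its key

## Task

The record office is closing: one card-file drawer in the row of three has been left open. Push that drawer fully shut with the fingertips, then show the clerk which key locks it: point straight down at the key with the round fob, fingertips a couple of centimetres above the middle of the fob, and hold still there for a good two seconds. Do not touch or move any of the keys, do not point at another key or pass low over it, leave the two other drawers shut, and do not knock or pick up anything else.

Things in the scene. Friction and masses are not known exactly. Their poses are not given: they have to be found in the camera images.
- file_a_drawer0 (a joint): How far this drawer is out, in m: 0 shut, grows towards the robot; starts 45 to 95 mm open. About 1 N friction, no spring or latch, stays where left; a rigid stop at 0. One of three equal green card-file units (240 deep x 135 wide x 130 mm high) side by side, 5 mm apart, on a 12 mm plinth (tops at z = 0.142); its place in the row varies.
- file_a_drawer0_handle (a point): Middle of that drawer's steel bar handle: level, 68 mm long, 11 mm thick, axis 35 mm in front of the front panel, 38 mm below the unit's top. Moves with the drawer. y along the bar, z up; the drawer shuts along the point's +x (away from the robot, turned by the row's small yaw), opens along -x. Pushing the bar from its robot side shuts it.
- file_b_drawer0 (a joint): Like file_a_drawer0, for a second unit; it starts shut (0) and must stay shut.
- file_c_drawer0 (a joint): Like file_a_drawer0, for the third unit; it starts shut (0) and must stay shut.
- key_round: The key to point at: a steel key fixed to a flat round brass fob, lying loose on a grey desk pad (pad 4 mm thick, top at z = 0.004) to the robot's right. Fob 46 mm across and 5 mm thick; origin at the centre of the fob's underside, z up. The key sticks out along +x, to 84 mm from the origin. Weighs about 60 g.
- key_square: A similar steel key on a square brass fob, 42 x 42 x 5 mm, origin under the fob's centre, key along +x to 82 mm. Not the one; the three keys lie about 85 mm apart in varying order.
- key_bar: A similar steel key on a narrow oblong brass fob, 60 x 18 x 5 mm, origin under the fob's centre, key along +x to 91 mm. Not the one.
- stapler: Black desk stapler lying loose beyond the pad, 130 mm long (along its x) x 36 x 60 mm high. Origin under its middle. Leave it.
- stamp: Turned wooden hand stamp standing loose between the pad and the row of units, 40 mm across, 70 mm high. Origin under its middle. Leave it.
- mug: White mug standing loose beyond the pad, 80 mm across, 90 mm high, handle on its +y. Origin under its middle. Leave it.
- pencil_cup: Dark steel pencil cup standing loose, 72 mm across, 100 mm high, pencils to about 145 mm. Origin under its middle. Leave it.
- vase: White narrow-necked vase, 68 mm across, 125 mm high, standing loose on the middle of the top of unit b. Origin under its middle. Leave it.
- tumbler: Green glass tumbler, 68 mm across, 75 mm high, standing loose on the middle of the top of unit c. Origin under its middle. Leave it.

How it is judged:
By the outcome, as a careful person would: the job done as asked, in the order asked, and still so for the second after the job is handed in, with the robot touching nothing.
It also fails if it takes over 48 s, if anything falls off the work surface, if the arm or the gripper's body presses on something with over 40 N, if the wrist force passes 120 N, or if a joint passes its speed limit or range.

## Robot

A 6-joint arm with a two-finger parallel gripper is mounted at the origin on the work surface. World frame = base frame: x ahead of the robot, y to its left, z up, the work surface at z = 0. Lengths are in m, angles in rad, forces in N, time in s.
With the tool pointing down it reaches from about 0.35 to 0.775 m from the base axis. Payload 7.3 kg.
Tool frame: the origin (TCP) lies between the finger pads, 19 mm behind the fingertips; this is the grasp point; z points along the fingers, y is the line along which they close (so a half turn about z gives the same grasp; the last joint's range is limited). The gripper opens to 92 mm and grips with 3 to 60 N. Pads are 19 mm wide; open, the fingers measure 130 mm over their backs; the gripper's body (75 mm by 190 mm) begins 47 mm behind the grasp point.
Start: joints at [-1.287, 0.342, 1.524, -0, 1.275, -0.146], TCP at [0.219, -0.477, 0.246] pointing down, gripper open.
Joint ranges: [-2.53, 2.53], [-0.77, 2.02], [0.04, 2.7], [-1, 4.14], [0.28, 2.66], [-3.11, 3.11]. Speed limits (rad/s): [2.57, 2.57, 3.14, 3.14, 3.14, 3.14].

## Interface

Orientations are given as a unit quaternion [w, x, y, z].
In Python, from rig import get_state, cams, workorder gives the robot as it stands.
- The arm moves only by the tool servo_tool, never from a script. Its argument "plan" is a list of rows, each a list of 3 entries, a list of its own where there are three numbers: the turn, a rotation vector about the tool's x, y, z in rad, then the shift along the tool's x, y, z in mm, then the finger opening in mm, from 0 to 91.8. A call has 1 to 10 rows; each row is the pose to reach, as a shift and turn from the pose commanded when the call began, along the tool's axes at that moment; what a row does not reach only later rows make up. A row lasts 1/8 s, in which the tool goes at most 62.5 mm and 10.7 degrees, less where a joint would pass 70% of its speed; a pose out of reach is approached as far as the arm can. A call with a gripper value outside its range is refused whole. The fingers move at their own pace and stop on an object; the grip force is fixed at half the most. Time passes only in rows, so rows that repeat a pose let the fingers close. It gives the time, the measured TCP pose, the force, the opening and the grip force at its end, in the units of the state.
- get_state(): the state, without advancing time (a new reading comes with each control period).
- cams.snapshot(name): name is "scene" or "side" or "wrist"; returns the picture (480x640x3 uint8, blue, green, red); there is no depth.
- cams.calibration(name): a dict with "fx", "fy", "cx", "cy" (pixels), "k1" (the pictures are not rectified: a ray, as slopes to the right and down, at radius r is drawn at 1 + k1 r^2 times it, then the intrinsics apply), "camera_from_world" (4x4, takes a point from world to camera coordinates). Camera axes: x right, y down, z forward; pixel columns grow to the right and rows downward; lengths in m; the calibration is good to about 2 mm. A picture is of the moment at which its call begins: read the wrist's pose just before it. calibration takes no time and is no camera call; for the wrist camera it gives the pose at the moment of the call.
- workorder.finish_job(): hands the job in; it is judged then, once.
The state is a dict: "t": time; "q": joint angles; "qvel": joint speeds; "joint_torque": joint torques, N m; "position": TCP position; "tcp_rot": TCP orientation; "contact_force": force on the tool from outside, world axes, zero at the start; "moment": the same for the moment, N m; "gripper_width": finger opening in m; "gripper_force": force on a finger pad.
Only numpy, scipy, OpenCV 4.12 (cv2) and the standard library are available. Lean on these libraries where they do the work, as an engineer would, in place of code of your own. Each camera call takes 0.05 s, during which the arm holds its last target. There are 200 camera calls.

## Working session

There is one attempt and no reset: what is moved stays moved. The work goes in short steps, Python scripts to look and compute and a tool call to move; the robot and the scene stay as the last step left them, time stands still between calls to the robot, and variables do not carry over. Pictures are saved under pics/ and viewed, at most 10 in all, crops included, and the job is handed in when it is done.

Besides the shell and the picture viewer there is one more tool, called after "Request:" as name([rows], argument=value, ...), one row to a line, values as JSON. servo_tool: Moves the arm, as the interface text tells. Its arguments: {"type":"object","properties":{"plan":{"type":"array"}},"required":["plan"]}

```bash
mkdir -p pics; cat > h.py <<'E'
import numpy as np, cv2
from rig import get_state, cams, workorder
from scipy.spatial.transform import Rotation as R
def ray(name,u,v,cal=None):
    c=cal or cams.calibration(name)
    K=np.array([[c["fx"],0,c["cx"]],[0,c["fy"],c["cy"]],[0,0,1.]])
    p=cv2.undistortPoints(np.array([[[u,v]]],float),K,np.array([c["k1"],0,0,0.]))[0,0]
    T=np.linalg.inv(np.array(c["camera_from_world"]))
    return T[:3,3],T[:3,:3]@np.array([p[0],p[1],1])
def onplane(name,u,v,z,cal=None):
    o,d=ray(name,u,v,cal); return o+d*(z-o[2])/d[2]
def proj(name,P,cal=None):
    c=cal or cams.calibration(name); T=np.array(c["camera_from_world"])
    p=T[:3,:3]@np.array(P)+T[:3,3]; x,y=p[:2]/p[2]; s=1+c["k1"]*(x*x+y*y)
    return c["fx"]*x*s+c["cx"],c["fy"]*y*s+c["cy"]
E
python3 - <<'E'
from h import *
s=get_state(); print(s["t"],s["position"],s["tcp_rot"])
for n in("scene","side","wrist"):
    cv2.imwrite(f"pics/{n}0.png",cams.snapshot(n)); c=cams.calibration(n); print(n,np.linalg.inv(np.array(c["camera_from_world"])).round(3).tolist(),c["fx"],c["k1"])
E
```

```text
0.0 [ 0.21866489 -0.47689147  0.24484674] [-7.53385863e-04  9.77002101e-01  2.13228340e-01 -5.01048364e-05]
scene [[-0.247, 0.831, -0.499, 1.105], [0.969, 0.211, -0.127, 0.111], [-0.0, -0.515, -0.857, 0.951], [0.0, 0.0, 0.0, 1.0]] 449.20750687853405 -0.07673987699217508
side [[0.994, 0.068, -0.084, 0.687], [0.108, -0.711, 0.695, -0.806], [-0.013, -0.7, -0.714, 0.923], [0.0, 0.0, 0.0, 1.0]] 567.4489119798358 -0.07334283630099452
wrist [[0.416, -0.868, -0.271, 0.291], [-0.909, -0.398, -0.123, -0.444], [-0.001, 0.297, -0.955, 0.383], [0.0, 0.0, 0.0, 1.0]] 378.3469612361055 0.02367388971040858
```

View pics/scene0.png

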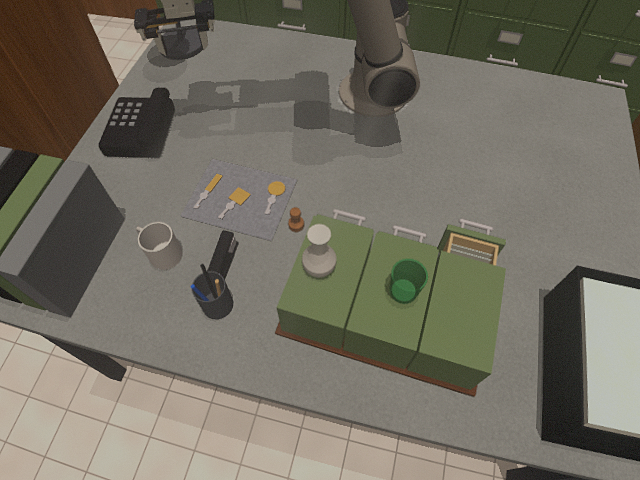

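View pics/side0.png

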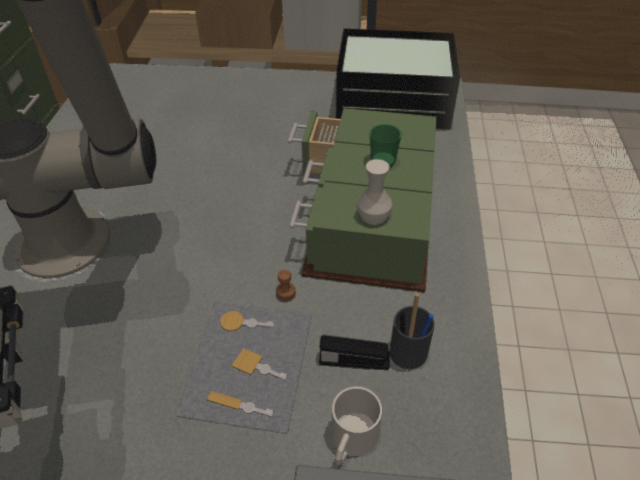

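View pics/wrist0.png

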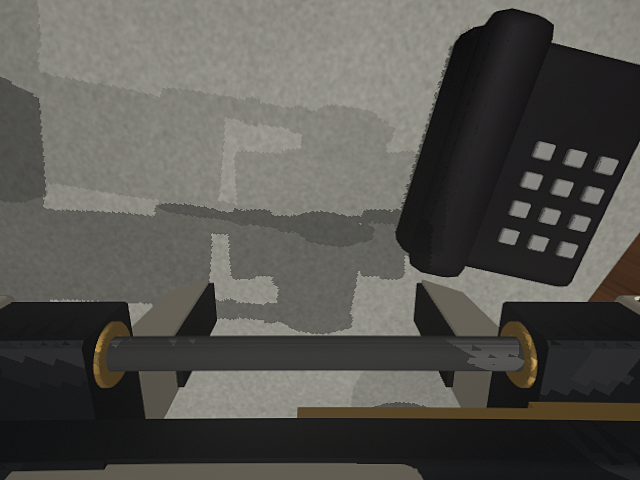

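The scene view shows the open drawer at the +y end, with its bar handle near (476,227) in scene and (297,132) in side. The round fob is at (277,188) in scene and (232,321) in side. The stamp stands beside the other end of the row at (296,219).

```bash
python3 - <<'E'
from h import *
print("handle ends z.104",[onplane("scene",*p,.104).round(3).tolist() for p in((460,222),(491,233))])
print("other handles",[onplane("scene",*p,.104).round(3).tolist() for p in((334,213),(364,220),(394,230),(424,237))])
print("top corners",[onplane("scene",*p,.142).round(3).tolist() for p in((314,216),(373,233),(437,250),(505,266),(281,317),(492,372))])
print("side top",[onplane("side",*p,.142).round(3).tolist() for p in((316,190),(342,112),(437,116),(432,217))])
print("side handle open",[onplane("side",*p,.104).round(3).tolist() for p in((291,140),(293,126))])
img={n:cv2.imread(f"pics/{n}0.png") for n in("scene","side")}
for n in img:
    h=cv2.cvtColor(img[n],cv2.COLOR_BGR2HSV)
    m=cv2.inRange(h,(12,130,120),(28,255,255))
    for c in cv2.findContours(m,cv2.RETR_EXTERNAL,cv2.CHAIN_APPROX_NONE)[0]:
        if cv2.contourArea(c)>60:
            M=cv2.moments(c);u,v=M["m10"]/M["m00"],M["m01"]/M["m00"]
            print(n,round(u),round(v),cv2.contourArea(c),onplane(n,u,v,.009).round(3))
print("stamp",onplane("scene",296,225,.005).round(3))
c=cv2.resize(img["scene"][190:290,400:530],None,fx=5,fy=5); 
d=cv2.resize(img["side"][90:240,270:350],None,fx=5,fy=5)[:500]
cv2.imwrite("pics/crop.png",c)
E
```

```text
handle ends z.104 [[0.495, 0.285, 0.104], [0.507, 0.356, 0.104]]
other handles [[0.542, 0.003, 0.104], [0.543, 0.072, 0.104], [0.553, 0.143, 0.104], [0.554, 0.21, 0.104]]
top corners [[0.585, -0.033, 0.142], [0.596, 0.099, 0.142], [0.604, 0.236, 0.142], [0.607, 0.378, 0.142], [0.824, -0.035, 0.142], [0.833, 0.365, 0.142]]
side top [[0.576, 0.068, 0.142], [0.607, 0.358, 0.142], [0.836, 0.363, 0.142], [0.813, 0.011, 0.142]]
side handle open [[0.491, 0.285, 0.104], [0.488, 0.343, 0.104]]
scene 239 196 174.0 [ 0.486 -0.261  0.009]
scene 276 188 155.0 [ 0.439 -0.175  0.009]
scene 213 182 90.0 [ 0.461 -0.343  0.009]
side 224 400 235.0 [ 0.458 -0.349  0.009]
side 247 361 368.0 [ 0.482 -0.267  0.009]
side 231 321 281.5 [ 0.434 -0.181  0.009]
stamp [ 0.534 -0.094  0.005]
```

View pics/crop.png

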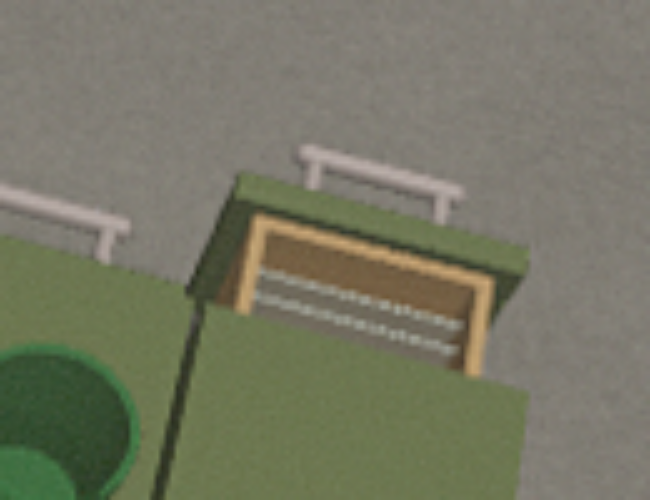

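```bash
cat >> h.py <<'E'
def togo(P,yaw):
    s=get_state(); q=s["tcp_rot"]; r=R.from_quat([q[1],q[2],q[3],q[0]])
    t=R.from_euler("z",yaw)*R.from_euler("x",np.pi)
    return (r.inv()*t).as_rotvec().round(3).tolist(),(r.inv().apply(np.array(P)-s["position"])*1000).round(1).tolist()
E
python3 - <<'E'
from h import *
print(togo([.42,-.03,.25],-.05)); print(togo([.43,.32,.25],-.05))
E
```

```text
([-0.001, 0.0, 0.48], [369.2, -322.5, -4.6])
([-0.001, 0.0, 0.48], [524.1, -636.5, -4.2])
```

Request:
servo_tool([
  [[0,0,0.48],[369,-322,-5],0],
  [[0,0,0.48],[369,-322,-5],0],
  [[0,0,0.48],[369,-322,-5],0],
  [[0,0,0.48],[369,-322,-5],0],
  [[0,0,0.48],[369,-322,-5],0],
  [[0,0,0.48],[369,-322,-5],0],
  [[0,0,0.48],[369,-322,-5],0],
  [[0,0,0.48],[369,-322,-5],0],
  [[0,0,0.48],[524,-636,-5],0],
  [[0,0,0.48],[524,-636,-5],0],
])

```text
t: 1.4
position: [0.4235, 0.0961, 0.2504]
tcp_rot: [0.0, 1.0, -0.025, -0.0]
contact_force: [0.1, -0.2, -0.2]
gripper_width: 0.0014
gripper_force: 0.0
```

```bash
python3 - <<'E'
from h import *
s=get_state();print(s["t"],s["position"],s["gripper_width"],s["q"])
print(togo([.43,.32,.25],-.05),togo([.43,.32,.2],-.05))
E
```

```text
1.4 [0.42352074 0.0961206  0.25035661] 0.0013716879756932672 [ 4.64480660e-02  1.70738315e-01  1.74494842e+00 -1.69394904e-04
  1.22592735e+00  1.66774818e+00]
([0.0, 0.0, -0.0], [-4.8, -223.9, 0.3]) ([0.0, 0.0, -0.0], [-4.8, -223.9, 50.3])
```

Request:
servo_tool([
  [[0,0,0],[-5,-224,0],0],
  [[0,0,0],[-5,-224,0],0],
  [[0,0,0],[-5,-224,0],0],
  [[0,0,0],[-5,-224,0],0],
  [[0,0,0],[-5,-224,50],0],
  [[0,0,0],[-5,-224,50],0],
  [[0,0,0],[-5,-224,50],0],
])

```text
t: 2.28
position: [0.4305, 0.318, 0.2017]
tcp_rot: [-0.0, 1.0, -0.025, 0.0]
contact_force: [0.1, 0.2, 1.5]
gripper_width: 0.0005
gripper_force: 0.0
```

```bash
python3 - <<'E'
from h import *
s=get_state();print(s["t"],s["position"])
c=cams.calibration("wrist");cv2.imwrite("pics/w1.png",cams.snapshot("wrist"));np.save("c.npy",c,allow_pickle=True)
print([proj("wrist",p,c) for p in([.495,.285,.104],[.505,.353,.104])])
E
```

```text
2.275 [0.43046118 0.31803347 0.20167321]
[(np.float64(363.3339197629191), np.float64(142.01386024037123)), (np.float64(249.7522895932899), np.float64(130.7882985610883))]
```

View pics/w1.png

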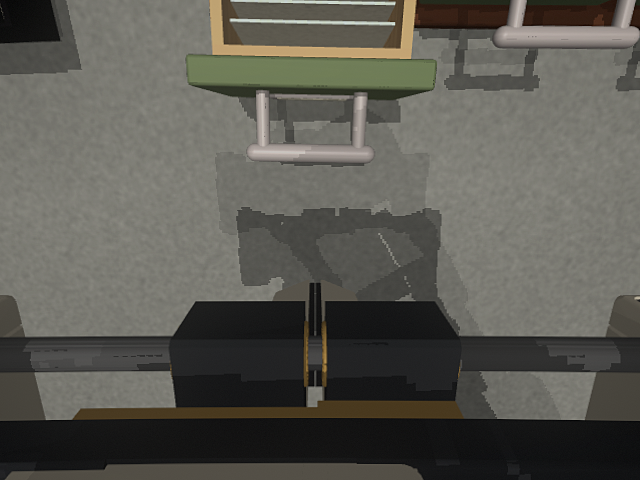

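The bar runs from (247,152) to (374,155). Its centre, at about 311, is almost in line with the closed fingers at 316, and it lies a little nearer than I estimated.

```bash
python3 - <<'E'
from h import *
c=np.load("c.npy",allow_pickle=True).item()
a,b=[onplane("wrist",*p,.104,c) for p in((247,152),(374,155))]
e,f=[onplane("wrist",*p,.142,c) for p in((188,56),(436,60))]
print(a,b,np.arctan2(a[0]-b[0],a[1]-b[1]),(a+b)/2,e,f)
m=(a+b)/2
print(togo([m[0]-.035,m[1],.111],-.055))
E
```

```text
[0.49270151 0.35596691 0.104     ] [0.48695147 0.27858008 0.104     ] 0.07416623362103475 [0.48982649 0.31727349 0.104     ] [0.54106623 0.37232282 0.142     ] [0.5333429  0.25471004 0.142     ]
([-0.001, -0.002, 0.004], [23.8, -0.3, 91.3])
```

Request:
servo_tool([
  [[0,0,0],[14,0,50],0],
  [[0,0,0],[14,0,91],0],
  [[0,0,0],[24,0,91],0],
  [[0,0,0],[36,0,91],0],
  [[0,0,0],[46,0,91],0],
  [[0,0,0],[56,0,91],0],
  [[0,0,0],[68,0,91],0],
  [[0,0,0],[80,0,91],0],
  [[0,0,0],[90,0,91],0],
  [[0,0,0],[98,0,91],0],
])

```text
t: 3.58
position: [0.5284, 0.313, 0.1093]
tcp_rot: [0.0, 1.0, -0.025, -0.0]
contact_force: [-1.2, -0.0, 0.8]
gripper_width: 0.0006
gripper_force: 0.6
```

Request:
servo_tool([
  [[0,0,0],[2,0,0],0],
  [[0,0,0],[4,0,0],0],
  [[0,0,0],[6,0,0],0],
])

```text
t: 3.95
position: [0.5335, 0.3129, 0.1094]
tcp_rot: [0.0, 1.0, -0.025, -0.0]
contact_force: [-1.5, -0.4, -0.5]
gripper_width: 0.0007
gripper_force: 0.5
```

Contact is made and the drawer is sliding with about 1.2 N of drag. I'll continue in small steps until the stop.

Request:
servo_tool([
  [[0,0,0],[2,0,0],0],
  [[0,0,0],[4,0,0],0],
  [[0,0,0],[6,0,0],0],
])

```text
t: 4.32
position: [0.5396, 0.3126, 0.1094]
tcp_rot: [0.0, 1.0, -0.025, -0.0]
contact_force: [-6.4, 0.2, 1.6]
gripper_width: 0.0007
gripper_force: 3.3
```

Request:
servo_tool([
  [[0,0,0],[1.5,0,0],0],
  [[0,0,0],[3,0,0],0],
  [[0,0,0],[4,0,0],0],
])

```text
t: 4.7
position: [0.5399, 0.3126, 0.1093]
tcp_rot: [0.001, 1.0, -0.025, -0.004]
contact_force: [-18.3, -0.4, 10.0]
gripper_width: 0.0006
gripper_force: 8.7
```

The force rose to 18 N with no further travel, so the drawer has reached its stop. I'll back off straight and lift.

Request:
servo_tool([
  [[0,0,0],[-20,0,0],0],
  [[0,0,0],[-60,0,0],0],
  [[0,0,0],[-90,0,-40],0],
  [[0,0,0],[-110,0,-100],0],
  [[0,0,0],[-110,0,-140],0],
  [[0,0,0],[-110,0,-140],0],
])

```text
t: 5.45
position: [0.4356, 0.3191, 0.2537]
tcp_rot: [-0.002, 1.0, -0.025, 0.004]
contact_force: [-0.0, 0.5, -1.1]
gripper_width: 0.0003
gripper_force: 0.0
```

```bash
python3 - <<'E'
from h import *
cv2.imwrite("pics/s2.png",cams.snapshot("scene")[150:400,200:540].repeat(2,0).repeat(2,1))
s=get_state();print(s["t"],s["position"],s["contact_force"])
K=[.4365,-.178]
print(togo([.42,.05,.25],-.05)); print(togo([.43,-.178,.25],0)); print(togo([*K,.15],0))
E
```

```text
5.5 [0.43470987 0.31841772 0.25122948] [ 0.89602458 -0.43478215 -0.15619696]
([-0.002, -0.004, -0.0], [-1.3, 268.8, 0.6])
([-0.002, -0.004, -0.05], [20.1, 496.0, 0.2])
([-0.002, -0.004, -0.05], [26.2, 495.9, 100.2])
```

View pics/s2.png

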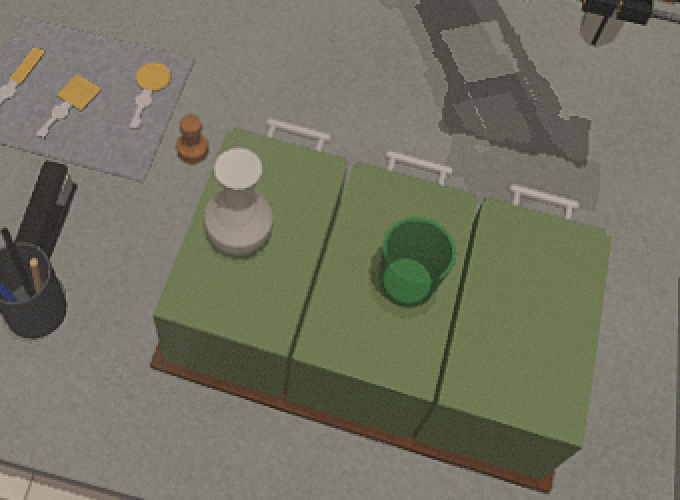

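The drawer front is now flush and its handle, at about (545,198) in this crop, lines up with the other two. Nothing else has moved. Next I'll go to the round key and stop high above it for a close look.

Request:
servo_tool([
  [[0,0,-0.05],[10,250,0],0],
  [[0,0,-0.05],[10,250,0],0],
  [[0,0,-0.05],[10,250,0],0],
  [[0,0,-0.05],[10,250,0],0],
  [[0,0,-0.05],[20,496,0],0],
  [[0,0,-0.05],[20,496,0],0],
  [[0,0,-0.05],[20,496,0],0],
  [[0,0,-0.05],[20,496,0],0],
  [[0,0,-0.05],[26,496,30],0],
  [[0,0,-0.05],[26,496,30],0],
])

```text
t: 6.75
position: [0.4334, -0.1786, 0.2167]
tcp_rot: [-0.002, 1.0, -0.001, -0.003]
contact_force: [-0.6, 0.4, 0.5]
gripper_width: 0.0003
gripper_force: 0.0
```

Request:
servo_tool([
  [[0,0,0],[-60,0,0],0],
  [[0,0,0],[-60,0,0],0],
  [[0,0,0],[-60,0,0],0],
])

```text
t: 7.12
position: [0.3756, -0.1786, 0.2203]
tcp_rot: [0.001, 1.0, 0.0, 0.001]
contact_force: [0.1, -0.1, 0.3]
gripper_width: 0.0003
gripper_force: 0.0
```

```bash
python3 - <<'E'
from h import *
s=get_state();print(s["t"],s["position"],s["tcp_rot"])
c=cams.calibration("wrist");im=cams.snapshot("wrist");cv2.imwrite("pics/w3.png",im)
m=cv2.inRange(cv2.cvtColor(im,cv2.COLOR_BGR2HSV),(12,130,120),(28,255,255))
for k in cv2.findContours(m,cv2.RETR_EXTERNAL,cv2.CHAIN_APPROX_NONE)[0]:
    if cv2.contourArea(k)>300:
        M=cv2.moments(k);u,v=M["m10"]/M["m00"],M["m01"]/M["m00"]
        P=onplane("wrist",u,v,.009,c);print(round(u),round(v),cv2.contourArea(k),P.round(4),togo([P[0],P[1],.100],0),togo([P[0],P[1],.048],0))
E
```

```text
7.125 [ 0.37562524 -0.17859543  0.22034703] [5.44665054e-04 9.99999438e-01 2.21372121e-04 8.81856649e-04]
314 143 1943.5 [ 0.4349 -0.1785  0.009 ] ([0.001, -0.002, 0.001], [58.8, -0.4, 120.4]) ([0.001, -0.002, 0.001], [58.7, -0.4, 172.4])
506 115 1354.0 [ 0.458  -0.3467  0.009 ] ([0.001, -0.002, 0.001], [81.7, 167.8, 120.6]) ([0.001, -0.002, 0.001], [81.6, 167.8, 172.6])
415 85 2429.5 [ 0.4824 -0.2649  0.009 ] ([0.001, -0.002, 0.001], [106.2, 86.1, 120.6]) ([0.001, -0.002, 0.001], [106.1, 86.0, 172.6])
195 8 476.0 [ 0.5403 -0.0825  0.009 ] ([0.001, -0.002, 0.001], [164.2, -96.3, 120.5]) ([0.001, -0.002, 0.001], [164.1, -96.4, 172.5])
```

View pics/w3.png

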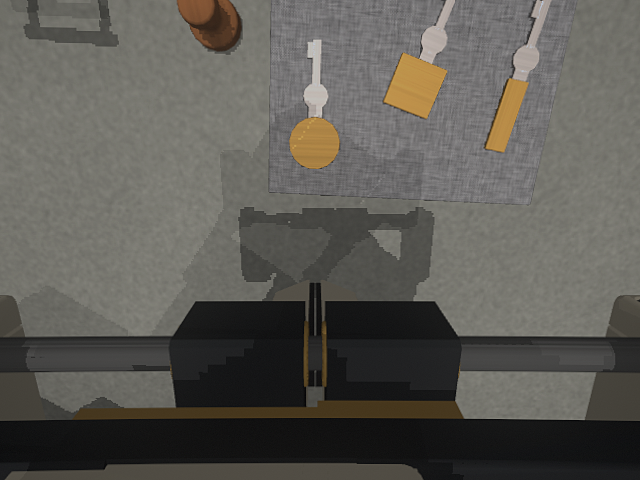

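The round fob is centred at (315,143), which is world (0.436, -0.178) and agrees with the first estimate. I'll move over it and descend slowly.

Request:
servo_tool([
  [[0,0,0],[60,0,0],0],
  [[0,0,0],[60,0,40],0],
  [[0,0,0],[60,0,90],0],
  [[0,0,0],[60,0,125],0],
  [[0,0,0],[60,0,150],0],
  [[0,0,0],[60,0,163],0],
  [[0,0,0],[60,0,168],0],
  [[0,0,0],[60,0,171],0],
  [[0,0,0],[60,0,171],0],
  [[0,0,0],[60,0,171],0],
])

```text
t: 8.43
position: [0.4353, -0.179, 0.0491]
tcp_rot: [0.0, 1.0, -0.0, 0.001]
contact_force: [-1.3, 0.1, -0.3]
gripper_width: 0.0003
gripper_force: 0.0
```

```bash
python3 - <<'E'
from h import *
print(togo([.436,-.1785,.048],0))
cv2.imwrite("pics/s4.png",cams.snapshot("side")[250:450,120:420].repeat(2,0).repeat(2,1))
E
```

```text
([0.001, -0.001, -0.0], [0.7, -0.5, 1.1])
```

View pics/s4.png

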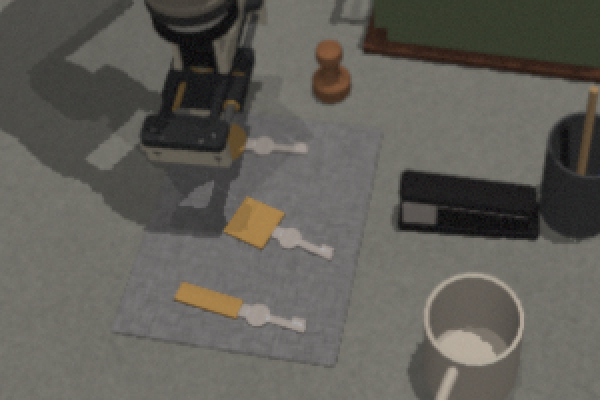

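The side crop shows the gripper over the round fob at about (238,140), with all three keys where they were. I'll hold still here for 3.75 s.

Request:
servo_tool([
  [[0,0,0],[0,0,0],0],
  [[0,0,0],[0,0,0],0],
  [[0,0,0],[0,0,0],0],
  [[0,0,0],[0,0,0],0],
  [[0,0,0],[0,0,0],0],
  [[0,0,0],[0,0,0],0],
  [[0,0,0],[0,0,0],0],
  [[0,0,0],[0,0,0],0],
  [[0,0,0],[0,0,0],0],
  [[0,0,0],[0,0,0],0],
])

```text
t: 9.72
position: [0.435, -0.1788, 0.0485]
tcp_rot: [0.0, 1.0, -0.0, 0.0]
contact_force: [0.2, -0.2, 0.1]
gripper_width: 0.0003
gripper_force: 0.0
```

Request:
servo_tool([
  [[0,0,0],[0,0,0],0],
  [[0,0,0],[0,0,0],0],
  [[0,0,0],[0,0,0],0],
  [[0,0,0],[0,0,0],0],
  [[0,0,0],[0,0,0],0],
  [[0,0,0],[0,0,0],0],
  [[0,0,0],[0,0,0],0],
  [[0,0,0],[0,0,0],0],
  [[0,0,0],[0,0,0],0],
  [[0,0,0],[0,0,0],0],
])

```text
t: 10.98
position: [0.435, -0.1788, 0.0485]
tcp_rot: [0.0, 1.0, -0.0, 0.0]
contact_force: [-0.4, -0.5, 0.6]
gripper_width: 0.0003
gripper_force: 0.0
```

Request:
servo_tool([
  [[0,0,0],[0,0,0],0],
  [[0,0,0],[0,0,0],0],
  [[0,0,0],[0,0,0],0],
  [[0,0,0],[0,0,0],0],
  [[0,0,0],[0,0,0],0],
  [[0,0,0],[0,0,0],0],
  [[0,0,0],[0,0,0],0],
  [[0,0,0],[0,0,0],0],
  [[0,0,0],[0,0,0],0],
  [[0,0,0],[0,0,0],0],
])

```text
t: 12.22
position: [0.435, -0.1788, 0.0485]
tcp_rot: [0.0, 1.0, -0.0, -0.0]
contact_force: [0.1, -0.6, 0.0]
gripper_width: 0.0004
gripper_force: 0.0
```

```bash
python3 - <<'E'
from h import *
s=get_state();print(s["t"],s["position"],s["contact_force"])
print(workorder.finish_job())
E
```

```text
12.225 [ 0.43496546 -0.17876562  0.04851456] [ 0.09126332 -0.63936665  0.01973738]
the job is handed in; nothing more can be done
None
```

I pushed the open drawer shut to its stop, held the fingertips about 2 cm above the middle of the round fob for 3.75 s, and handed the job in at 12.2 s; no verdict came back.

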